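# Lock a casting in its finishing cradle with a spring clip

## Robot

A 6-joint arm with a two-finger parallel gripper is mounted at the origin on a cart in front of the work surface, level with it; the furniture and walls round the work are solid. World frame = base frame: x ahead of the robot, y to its left, z up, the work surface at z = 0. Lengths are in m, angles in rad, forces in N, time in s.
With the tool pointing down it reaches from about 0.325 to 1 m from the base axis. Payload 5.1 kg.
Tool frame: the origin (TCP) lies at the very end of the fingers, on their centre line; the grasp point (between the pads) lies 19 mm behind it; z points along the fingers, y is the line along which they close (so a half turn about z gives the same grasp; the last joint's range is limited). The gripper opens to 85 mm and grips with 20 to 120 N. Pads are 22 mm wide; open, the fingers measure 114 mm over their backs; the gripper's body (76 mm by 85 mm) begins 54 mm behind the grasp point. The pads swing forward as they close: fully open they stand 13 mm farther back than shut.
Start: joints at [-1.363, 0.124, 1.65, -0, 1.367, -0.083], TCP at [0.186, -0.623, 0.231] pointing down, gripper open.
Joint ranges: [-2.61, 2.61], [-1.02, 2.33], [0.03, 2.71], [-1.35, 4.49], [0.32, 2.68], [-2.91, 2.91]. Speed limits (rad/s): [2.57, 2.57, 3.14, 3.14, 3.14, 3.14].

## Interface

Orientations are given as a unit quaternion [x, y, z, w].
In Python, from cell import readout, camera, calibration, workorder gives the robot as it stands.
- The arm moves only by the tool drive_tool, never from a script. Its arguments are lists of equal length, an entry for each row: "dp": the shift along the world's x, y, z in mm, a list of three; "delta_rot": the turn, a rotation vector about the world's x, y, z in rad, a list of three. In form: {"dp": [[dx, dy, dz], ...], "delta_rot": [[ax, ay, az], ...]}. A call has 1 to 20 rows; each row shifts and turns the commanded pose from where the row before left it; what a row does not reach is not made up. A row lasts 1/10 s, in which the tool goes at most 50 mm and 8.59 degrees, less where a joint would pass 70% of its speed; a pose out of reach is approached as far as the arm can. A call is refused whole if a number of a shift passes 50 or a number of a turn 0.15, either way. A call with a gripper value outside its range is refused whole. "fingers" is the opening, from -1 (shut) to 1 (fully open), so that 0 is half open, set as the call begins (left out, the last holds). The fingers move at their own pace and stop on an object; "newtons" is the grip in N (left out, the last holds). Time passes only in rows, so rows that do not move let the fingers close. It gives the time, the measured TCP pose, the force, the opening and the grip force at its end, in the units of the state.
- readout.state(): the state, without advancing time (a new reading comes with each control period).
- camera(name): name is "scene" or "top"; returns (picture, depth): 420x560x3 uint8, blue, green, red; 420x560 float32, m along the optical axis (not along the pixel's ray), 0 where there is no reading.
- calibration(name): a dict with "fx", "fy", "cx", "cy" (pixels), "k1" (the pictures are not rectified: a ray, as slopes to the right and down, at radius r is drawn at 1 + k1 r^2 times it, then the intrinsics apply), "R" (3x3) and "t" (3): a world point X has camera coordinates R X + t. Camera axes: x right, y down, z forward; pixel columns grow to the right and rows downward; lengths in m; the calibration is good to about 2 mm. A picture is of the moment at which its call begins. calibration takes no time and is no camera call.
- workorder.close_job(): hands the job in; it is judged then, once.
The state is a dict: "time": time; "qpos": joint angles; "qd": joint speeds; "effort": joint torques, N m; "ee_pos": TCP position; "tcp_rot": TCP orientation; "contact_force": force on the tool from outside, world axes, zero at the start; "wrist_torque": the same for the moment, N m; "gripper_width": finger opening in m; "gripper_force": force on a finger pad.
Only numpy, scipy, OpenCV 4.12 (cv2) and the standard library are available. Lean on these libraries where they do the work, as an engineer would, in place of code of your own. Each camera call takes 0.05 s, during which the arm holds its last target. There are 200 camera calls.

## Task

Lock the bronze casting in its sloping cradle: swing the steel strap over the casting, right down onto its seat round the cross-drilled stud, then push the straight leg of the spring clip through the stud's cross hole until the clip's bow snaps over the stud, and let go. Leave the hammer, the oil bottle and the polishing bar where they are.

Things in the scene. Friction and masses are not known exactly. Their poses are not given: they have to be found in the camera images.
- clip: spring cotter (R-clip), 101 mm long, 45 g, lying flat on the bench: a ribbed black grip tab 34 long x 20 wide x 10 mm thick, with two steel wires out of its front. Origin: middle of the tab. x runs along the straight leg (6 mm round, on the tab's centre line, round nose 84 mm ahead of the origin); y points to the side on which the wavy bow lies; z is square to the clip's flat plane.
- clip_seat (a point): point on the straight leg, 48 mm ahead of the tab's middle, that lies at the centre of the stud's hole when the clip is home: there the bow's round belly hugs the 22 mm stud. The bow's wire (5 mm) lies at most 20 mm to the +y side of the leg and its flared end reaches 82 mm ahead of the tab's middle.
- bow (a joint): how far the bow is sprung away from the leg, rad: about 0 when free or seated, about 0.1 while its throat rides over the stud, which takes a push of 8 to 15 N; it begins to spread some 20 mm before home.
- stud: steel stud, 22 mm thick, on the right of the sloping cradle, standing square to its board. Origin: centre of the cross hole, 12.5 mm above the shut strap and 14.5 mm below the stud's end. x runs along the hole, pointing to the hinge; z runs up the stud, 30 degrees from vertical. The hole is 8 mm wide with mouths flared to 13 mm; the clip goes in along +x from the free side.
- cradle: wooden board 222 x 225 x 16 mm pitched 30 degrees towards the robot, fixed to a steel stand; the casting lies on it, held in saddles. Origin: middle of the board's top. x up the slope, y to the left, z square to the board. Hinge axis along x at y = +93, z = 50 mm; stud at x = 0, y = -93 mm.
- strap (a joint): angle of the strap about its hinge, rad: 0 shut (lying on its seat round the stud), growing as it swings up and over to the left; starts at 1.2 to 1.8. Its friction holds it wherever it is left; it takes 3 to 5 N at the middle to move. It stops by itself at 0.
- strap_top (a point): point on the outer (upper) face of the strap, in the middle of its raised bridge, 93 mm along the strap from the hinge and 32.5 mm off the line from hinge to fork. The steel strap is 40 mm wide, 5 mm thick and 209 mm long, with a forked end that straddles the stud; the bridge's flat outer face is 86 mm long.
- hammer: bystander: hammer with a wooden handle, 230 x 72 x 29 mm, lying on the bench at the left front; origin under its middle.
- oil_bottle: bystander: white bottle with a red spout, 37 x 53 x 146 mm, standing behind the clip to the right; origin under its middle.
- polish_bar: bystander: reddish bar of polishing compound, 43 x 106 x 33 mm, lying near the front edge; origin under its middle.

How it is judged:
By the outcome, as a careful person would: the job done as asked, in the order asked, and still so for the second after the job is handed in, with the robot touching nothing.
It also fails if it takes over 67 s, if anything falls off the work surface, if the arm or the gripper's body presses on something with over 40 N, if the wrist force passes 120 N, or if a joint passes its speed limit or range.

## Working session

There is one attempt and no reset: what is moved stays moved. The work goes in short steps, Python scripts to look and compute and a tool call to move; the robot and the scene stay as the last step left them, time stands still between calls to the robot, and variables do not carry over. Pictures are saved under pics/ and viewed, at most 10 in all, crops included, and the job is handed in when it is done.

Besides the shell and the picture viewer there is one more tool, called by a JSON object that holds its "name" and its "arguments". drive_tool: Moves the arm, as the interface text tells. Its arguments: {"type":"object","properties":{"dp":{"type":"array","items":{"type":"array","items":{"type":"number"}}},"delta_rot":{"type":"array","items":{"type":"array","items":{"type":"number"}}},"fingers":{"type":"number"},"newtons":{"type":"number"}},"required":["dp","delta_rot"]}

```bash
mkdir -p pics; ls; cat > h.py <<'E'
import numpy as np, cv2
from cell import readout, camera, calibration
from scipy.spatial.transform import Rotation as Ro
def grab(n,f):
    p,d=camera(n); np.savez(f'pics/{f}.npz',p=p,d=d); cv2.imwrite(f'pics/{f}.png',p); return p,d
def load(f):
    z=np.load(f'pics/{f}.npz'); return z['p'],z['d']
def cloud(n,d):
    c=calibration(n); K=np.array([[c['fx'],0,c['cx']],[0,c['fy'],c['cy']],[0,0,1.]])
    h,w=d.shape; u,v=np.meshgrid(np.arange(w),np.arange(h))
    x=cv2.undistortPoints(np.stack([u,v],-1).reshape(-1,1,2).astype(float),K,np.array([c['k1'],0,0,0,0.])).reshape(h,w,2)
    P=np.dstack([x[...,0]*d,x[...,1]*d,d])
    return (P-np.array(c['t']))@np.array(c['R'])
def proj(n,X):
    c=calibration(n); K=np.array([[c['fx'],0,c['cx']],[0,c['fy'],c['cy']],[0,0,1.]])
    R=np.array(c['R']); 
    return cv2.projectPoints(np.atleast_2d(X).astype(float),cv2.Rodrigues(R)[0],np.array(c['t'],float),K,np.array([c['k1'],0,0,0,0.]))[0][:,0]
E
python3 - <<'E'
from h import *
a,_=grab('scene','s0'); b,_=grab('top','t0')
for n in('scene','top'):
    c=calibration(n); R=np.array(c['R']); print(n,-R.T@c['t'],R.round(2).tolist(),c['fx'])
print(readout.state())
E
```

```text
pics
scene [-0.26695108  0.5295009   1.27005415] [[-0.52, -0.86, -0.0], [-0.65, 0.4, -0.64], [0.55, -0.33, -0.77]] 546.6856802078047
top [0.48662203 0.01979608 1.05333067] [[-0.01, -1.0, 0.0], [-1.0, 0.01, -0.09], [0.09, -0.0, -1.0]] 422.976039651893
{'time': 0.1, 'qpos': array([-1.36259789e+00,  1.24461538e-01,  1.65154658e+00,  1.24174445e-05,
        1.36751226e+00, -8.25756886e-02]), 'qd': array([-3.41464879e-05, -3.07738921e-03, -3.41642120e-03,  2.52459798e-04,
       -6.68462970e-04, -1.51647366e-03]), 'effort': array([ 9.49101968e-05, -4.24931467e+01, -3.66653645e+01, -1.06757834e-04,
        3.93938491e-03,  5.89299958e-06]), 'ee_pos': array([ 0.18622579, -0.62216926,  0.23015653]), 'tcp_rot': array([ 9.89449627e-01,  1.44874105e-01, -5.44340879e-05, -9.62344034e-04]), 'contact_force': array([ 0.25478265, -0.02211365, -0.93445957]), 'wrist_torque': array([-0.06302465, -0.01641944, -0.01635461]), 'gripper_force': 0.0, 'gripper_width': 0.08539367918640794}
```

View pics/s0.png

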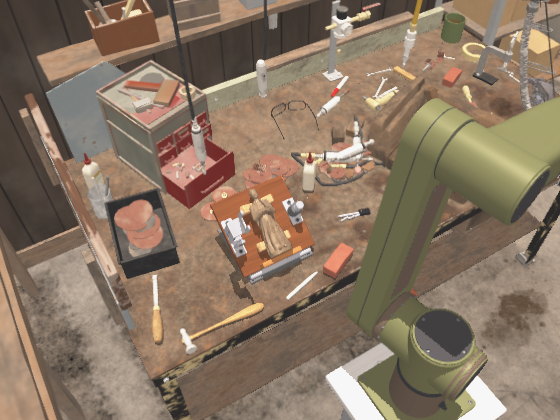

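View pics/t0.png

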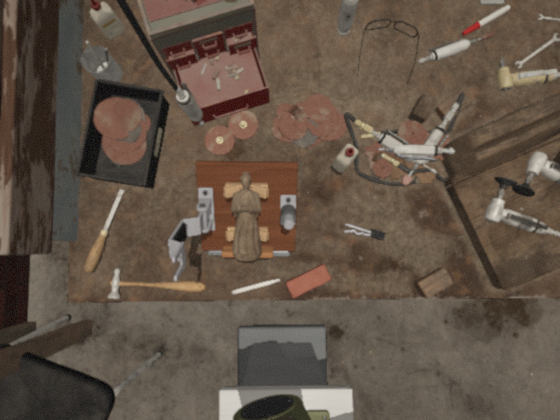

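```bash
python3 - <<'E'
from h import *
p,d=load('t0'); C=cloud('top',d)
a=cv2.resize(p[155:275,160:310],None,fx=4,fy=4,interpolation=2)[:480,:600]
b=cv2.resize(p[215:250,335:395],None,fx=9,fy=9,interpolation=2)
cv2.imwrite('pics/z1.png',a)
ps,ds=load('s0'); c=cv2.resize(ps[170:290,200:380],None,fx=4,fy=4,interpolation=2)
m=np.zeros((600,800,3),np.uint8); m[:240,:400]=cv2.resize(c[:, :],(400,267))[:240]; 
m=np.vstack([cv2.resize(c,(420,280)), cv2.resize(b,(420,245))])
cv2.imwrite('pics/z2.png',np.hstack([cv2.resize(a,(380,304)) if 0 else m]))
# board plane fit
s=C[160:258,195:300].reshape(-1,3)
R=Ro.from_euler('y',-30,degrees=True)
for u,v in [(200,165),(293,165),(293,245),(220,170),(270,170),(270,245),(288,205),(288,220),(205,200),(205,190),(180,232),(180,240),(190,230),(178,260),(376,236),(365,232),(350,228)]:
    print((u,v),C[v,u].round(3))
E
```

```text
(200, 165) [0.669 0.185 0.138]
(293, 165) [ 0.666 -0.019  0.142]
(293, 245) [ 0.492 -0.021  0.037]
(220, 170) [0.658 0.141 0.134]
(270, 170) [0.656 0.031 0.136]
(270, 245) [0.493 0.034 0.041]
(288, 205) [ 0.581 -0.008  0.111]
(288, 220) [ 0.545 -0.006  0.16 ]
(205, 200) [0.594 0.176 0.12 ]
(205, 190) [0.616 0.176 0.123]
(180, 232) [0.519 0.208 0.222]
(180, 240) [0.504 0.208 0.221]
(190, 230) [0.525 0.199 0.17 ]
(178, 260) [0.465 0.206 0.243]
(376, 236) [ 0.512 -0.226  0.012]
(365, 232) [ 0.523 -0.2    0.006]
(350, 228) [ 0.533 -0.165  0.   ]
```

View pics/z1.png

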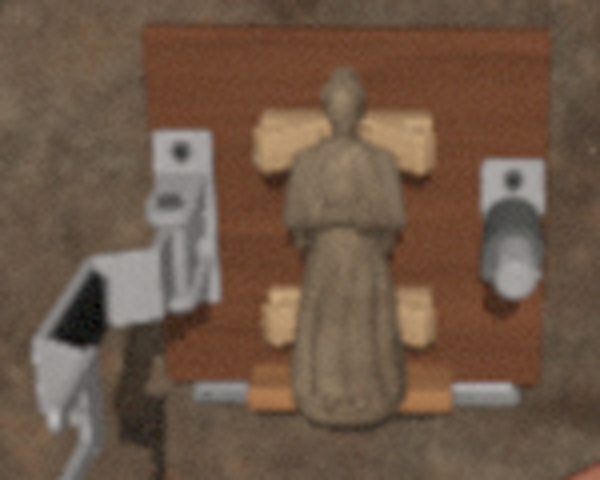

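View pics/z2.png

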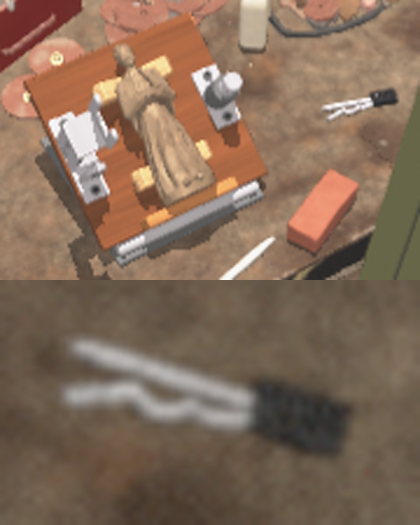

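```bash
python3 - <<'E'
from h import *
from scipy.optimize import least_squares
P=[];col=[]
for n,f in(('top','t0'),('scene','s0')):
    p,d=load(f); C=cloud(n,d); ok=(d>0); P.append(C[ok]); col.append(cv2.cvtColor(p,cv2.COLOR_BGR2HSV)[ok])
    c=C[ok]; h=col[-1]
    tilt=Ro.from_euler('y',-30,degrees=True).as_matrix()
    b=(c[:,0]>.45)&(c[:,0]<.70)&(c[:,1]>-.06)&(c[:,1]<.21)
    q=c[b]-[.57,.085,.085]; q=q@tilt; hh=h[b]
    m=(abs(q[:,2])<.012)&(hh[:,1]>110)&(hh[:,0]<20)
    # plane refine
    g=q[m]; g=g[abs(g[:,2]-np.median(g[:,2]))<.005]
    A=np.c_[g[:,:2],np.ones(len(g))]; k=np.linalg.lstsq(A,g[:,2],rcond=None)[0]
    print(n,len(g),'plane',k, 'z med',np.median(g[:,2]))
    r=cv2.minAreaRect((g[:,:2]*1000).astype(np.float32)); print('rect',r, np.percentile(g[:,:2],[.3,99.7],axis=0))
    # stud
    st=q[(q[:,2]>.03)&(q[:,1]<-.05)&(abs(q[:,0])<.05)]
    print('stud',len(st), st.mean(0),st[:,2].max(), 'top',np.median(st[st[:,2]>st[:,2].max()-.006],axis=0))
    np.save(f'pics/q_{n}.npy',np.c_[q,hh])
    # strap
    b=(c[:,0]>.40)&(c[:,0]<.66)&(c[:,1]>.10)&(c[:,1]<.32)&(c[:,2]>.1)
    s=(c[b]-[.57,.085,.085])@tilt; s=s[(abs(s[:,0])<.03)&(s[:,2]>.045)]
    print('strap pts y,z'); 
    for z in np.arange(.05,.3,.015):
        t=s[(s[:,2]>=z)&(s[:,2]<z+.015)]
        if len(t): print(round(z,3),len(t),np.percentile(t[:,1],[2,50,98]).round(3),np.percentile(t[:,0],[2,98]).round(3))
    # clip
    b=(c[:,0]>.47)&(c[:,0]<.56)&(c[:,1]>-.26)&(c[:,1]<-.14)
    t=c[b];hh=h[b]
    dk=t[(hh[:,2]<60)&(t[:,2]>.006)]
    if len(dk):
        print('tab',len(dk),dk.mean(0),cv2.minAreaRect((dk[:,:2]*1000).astype(np.float32)))
    w=t[(hh[:,2]>120)&(hh[:,1]<60)&(t[:,2]>-.004)]; print('wire',len(w)); print((w*1000).round(0)[::max(1,len(w)//25)].astype(int).tolist())
E
```

```text
top 4820 plane [-0.00180842 -0.01019729 -0.00131227] z med -0.0012728489823934249
rect ((7.997703552246094, -0.1078643798828125), (224.26742553710938, 221.28829956054688), 88.91215515136719) [[-0.1007978  -0.11215701]
 [ 0.11858665  0.11062246]]
stud 244 [ 0.01138217 -0.09198708  0.0583252 ] 0.08327500411724711 top [ 0.00624613 -0.09307535  0.07919664]
strap pts y,z
0.05 147 [0.016 0.088 0.097] [-0.027  0.029]
0.065 35 [0.092 0.093 0.097] [-0.007  0.029]
0.08 245 [0.094 0.106 0.122] [-0.01   0.029]
0.095 48 [0.114 0.12  0.129] [-0.004  0.03 ]
0.11 52 [0.119 0.121 0.131] [-0.006  0.029]
0.125 52 [0.12  0.122 0.131] [-0.003  0.03 ]
0.14 52 [0.122 0.123 0.133] [0.005 0.03 ]
0.155 39 [0.123 0.126 0.134] [0.014 0.029]
0.17 65 [0.125 0.136 0.139] [-0.007  0.03 ]
0.185 120 [0.104 0.125 0.135] [-0.012  0.029]
0.2 57 [0.104 0.105 0.106] [-0.013  0.028]
0.215 65 [0.105 0.107 0.111] [-0.012  0.029]
0.23 42 [0.107 0.11  0.114] [-0.014  0.028]
0.245 44 [0.108 0.112 0.115] [-0.013  0.029]
tab 66 [ 0.51647141 -0.22985396  0.01080808] ((516.437255859375, -229.3881072998047), (29.853601455688477, 17.
[... 1383 characters left out ...]
112 0.113] [-0.015  0.029]
0.245 25 [0.108 0.112 0.114] [-0.015  0.03 ]
tab 15 [ 0.51011857 -0.22883196  0.01087979] ((513.1334838867188, -227.6150360107422), (26.773561477661133, 15.76667594909668), 74.66568756103516)
wire 114
[[524, -224, 10], [538, -206, -2], [526, -211, 7], [536, -188, 6], [528, -197, 9], [519, -205, 12], [543, -167, 7], [534, -176, 11], [533, -190, 3], [529, -203, 0], [517, -208, 8], [535, -157, 17], [535, -173, 7], [535, -189, -3], [523, -194, 7], [516, -204, 7], [541, -155, 7], [538, -168, 3], [526, -173, 12], [522, -185, 9], [519, -199, 3], [543, -157, -1], [527, -175, 5], [518, -183, 9], [527, -160, 9], [525, -173, 4], [534, -154, 2], [523, -160, 9], [523, -153, 9]]
```

```bash
cat >> h.py <<'E'
yaw=-0.021
Rb=Ro.from_euler('y',-30,degrees=True)*Ro.from_euler('z',yaw)
Ob=np.array([.5775,.085,.0876])
def W(b): return Ob+Rb.apply(b)
def orient(yb,zb):  # tool y,z in board frame
    y=np.array(yb,float); z=np.array(zb,float); return Rb*Ro.from_matrix(np.c_[np.cross(y,z),y,z])
def go(pos,rot,n=None,frm=None):
    s=readout.state(); p0=s['ee_pos']; r0=Ro.from_quat(s['tcp_rot'])
    if frm: p0,r0=frm
    d=(np.array(pos)-p0)*1000; r=(rot*r0.inv()).as_rotvec()
    n=n or int(np.ceil(max(abs(d).max()/40,np.linalg.norm(r)/.11)))
    print('d',d.round(1),'r',r.round(3),'n',n,'row',(d/n).round(1),(r/n).round(4)); return pos,rot
def pushrot(a): return orient([1,0,0],[0,-np.sin(a),-np.cos(a)])
def P(th,along=93,off=32.5): 
    return np.array([0,.093-along*1e-3*np.cos(th)+off*1e-3*np.sin(th),.0485+along*1e-3*np.sin(th)+off*1e-3*np.cos(th)])
E
python3 - <<'E'
from h import *
r=pushrot(.6)
f=go([.40,-.10,.45],r,20)
f=go(W([0,.23,.20])+[-.0,0.02,.15],r,None,f)
print(f[0])
f=go(W(P(1.68,100,32.5+25)),r,None,f); print(f[0])
p,d=load('t0'); C=cloud('top',d)
print('hang',C[97,185],C[60,160],'shelf',C[200,60])
E
```

```text
d [213.8 522.2 219.8] r [-0.803 -0.059  1.038] n 20 row [10.7 26.1 11. ] [-0.0402 -0.003   0.0519]
d [ 81.7 434.9 -36.8] r [0. 0. 0.] n 11 row [ 7.4 39.5 -3.3] [0. 0. 0.]
[0.4816826  0.33494929 0.4132199 ]
d [  27.9  -88.9 -201.3] r [0. 0. 0.] n 6 row [  4.7 -14.8 -33.5] [0. 0. 0.]
[0.50961005 0.24602065 0.21195271]
hang [0.74157716 0.17068017 0.35678447] [ 0.97044717  0.31272553 -0.00155072] shelf [0.59998108 0.50806379 0.09398814]
```

{"name": "drive_tool", "arguments": {"dp": [[10.7,26.1,11],[10.7,26.1,11],[10.7,26.1,11],[10.7,26.1,11],[10.7,26.1,11],[10.7,26.1,11],[10.7,26.1,11],[10.7,26.1,11],[10.7,26.1,11],[10.7,26.1,11],[10.7,26.1,11],[10.7,26.1,11],[10.7,26.1,11],[10.7,26.1,11],[10.7,26.1,11],[10.7,26.1,11],[10.7,26.1,11],[10.7,26.1,11],[10.7,26.1,11],[10.7,26.1,11]], "delta_rot": [[-0.0402,-0.003,0.0519],[-0.0402,-0.003,0.0519],[-0.0402,-0.003,0.0519],[-0.0402,-0.003,0.0519],[-0.0402,-0.003,0.0519],[-0.0402,-0.003,0.0519],[-0.0402,-0.003,0.0519],[-0.0402,-0.003,0.0519],[-0.0402,-0.003,0.0519],[-0.0402,-0.003,0.0519],[-0.0402,-0.003,0.0519],[-0.0402,-0.003,0.0519],[-0.0402,-0.003,0.0519],[-0.0402,-0.003,0.0519],[-0.0402,-0.003,0.0519],[-0.0402,-0.003,0.0519],[-0.0402,-0.003,0.0519],[-0.0402,-0.003,0.0519],[-0.0402,-0.003,0.0519],[-0.0402,-0.003,0.0519]], "fingers": -1}}

```text
time: 2.1
ee_pos: [0.4004, -0.0994, 0.4514]
tcp_rot: [0.713, 0.593, -0.026, 0.374]
contact_force: [0.0, -1.1, -0.4]
gripper_width: -0.0001
gripper_force: 0.0
```

{"name": "drive_tool", "arguments": {"dp": [[7.4,39.5,-3.3],[7.4,39.5,-3.3],[7.4,39.5,-3.3],[7.4,39.5,-3.3],[7.4,39.5,-3.3],[7.4,39.5,-3.3],[7.4,39.5,-3.3],[7.4,39.5,-3.3],[7.4,39.5,-3.3],[7.4,39.5,-3.3],[7.4,39.5,-3.3]], "delta_rot": [[0,0,0],[0,0,0],[0,0,0],[0,0,0],[0,0,0],[0,0,0],[0,0,0],[0,0,0],[0,0,0],[0,0,0],[0,0,0]]}}

```text
time: 3.2
ee_pos: [0.4817, 0.3355, 0.4141]
tcp_rot: [0.713, 0.592, -0.027, 0.374]
contact_force: [0.4, 0.4, 0.6]
gripper_width: -0.0002
gripper_force: 0.0
```

```bash
python3 - <<'E'
from h import *
s=readout.state(); print(s['time'],s['ee_pos'],s['qpos'].round(2),s['contact_force'])
r=pushrot(.6)
f=go(W(P(1.68,100,32.5+25)),r); f=None
E
```

```text
3.2 [0.48168604 0.33553689 0.41407   ] [ 0.84  0.    1.6  -0.75  1.7   0.99] [0.35285513 0.42553146 0.58166233]
d [  27.9  -89.5 -202.1] r [ 0.002  0.001 -0.002] n 6 row [  4.7 -14.9 -33.7] [ 0.0003  0.0002 -0.0003]
```

```bash
python3 - <<'E'
from h import *
r=pushrot(.6)
prev=W(P(1.68,100,57.5))
L=[]
for th in list(np.linspace(1.72,0.1,18)):
    X=W(P(th,98,32.5+11*np.sin(abs(th-.6)))); L.append(((X-prev)*1000).round(1).tolist()); prev=X
print(L)
E
```

```text
[[1.1, -11.6, -2.3], [-2.7, -9.4, 4.2], [-2.2, -9.9, 3.4], [-1.7, -10.3, 2.5], [-1.2, -10.6, 1.6], [-0.6, -10.8, 0.6], [-0.0, -10.8, -0.4], [0.5, -10.8, -1.4], [1.1, -10.6, -2.3], [1.6, -10.3, -3.3], [2.2, -9.8, -4.2], [2.7, -9.3, -5.0], [2.9, -8.3, -5.4], [2.7, -6.9, -4.9], [3.0, -6.5, -5.4], [3.3, -5.9, -5.9], [3.5, -5.4, -6.4], [3.8, -4.7, -6.8]]
```

{"name": "drive_tool", "arguments": {"dp": [[4.7,-14.9,-33.7],[4.7,-14.9,-33.7],[4.7,-14.9,-33.7],[4.7,-14.9,-33.7],[4.7,-14.9,-33.7],[4.7,-14.9,-33.7]], "delta_rot": [[0,0,0],[0,0,0],[0,0,0],[0,0,0],[0,0,0],[0,0,0]]}}

```text
time: 3.8
ee_pos: [0.5097, 0.2436, 0.2109]
tcp_rot: [0.713, 0.592, -0.027, 0.374]
contact_force: [0.3, -0.4, -0.2]
gripper_width: 0.0004
gripper_force: 0.0
```

{"name": "drive_tool", "arguments": {"dp": [[1.1,-11.6,-2.3],[-2.7,-9.4,4.2],[-2.2,-9.9,3.4],[-1.7,-10.3,2.5],[-1.2,-10.6,1.6],[-0.6,-10.8,0.6],[0,-10.8,-0.4]], "delta_rot": [[0,0,0],[0,0,0],[0,0,0],[0,0,0],[0,0,0],[0,0,0],[0,0,0]]}}

```text
time: 4.5
ee_pos: [0.5033, 0.1705, 0.2242]
tcp_rot: [0.713, 0.592, -0.025, 0.374]
contact_force: [0.8, 2.6, 0.8]
gripper_width: 0.0
gripper_force: 1.1
```

Pushing with about 3 N, as expected. On with the arc.

{"name": "drive_tool", "arguments": {"dp": [[0.5,-10.8,-1.4],[1.1,-10.6,-2.3],[1.6,-10.3,-3.3],[2.2,-9.8,-4.2],[2.7,-9.3,-5.0],[2.9,-8.3,-5.4],[2.7,-6.9,-4.9],[3.0,-6.5,-5.4],[3.3,-5.9,-5.9],[3.5,-5.4,-6.4],[3.8,-4.7,-6.8]], "delta_rot": [[0,0,0],[0,0,0],[0,0,0],[0,0,0],[0,0,0],[0,0,0],[0,0,0],[0,0,0],[0,0,0],[0,0,0],[0,0,0]]}}

```text
time: 5.6
ee_pos: [0.53, 0.082, 0.1707]
tcp_rot: [0.713, 0.592, -0.027, 0.374]
contact_force: [-1.0, 0.1, 0.4]
gripper_width: 0.0001
gripper_force: 0.5
```

```bash
python3 - <<'E'
from h import *
s=readout.state(); print(s['ee_pos'],s['contact_force'])
print('tcp in board',Rb.inv().apply(s['ee_pos']-Ob)*1000)
print('target0',P(0,98,32.5+6.2)*1000, 'normal dir',Rb.apply([0,0,1]))
E
```

```text
[0.53004034 0.08200013 0.17066567] [-0.99961203  0.12964345  0.41245727]
tcp in board [ 0.49445617 -2.99014939 95.66680896]
target0 [ 0.  -5.  87.2] normal dir [-0.5        0.         0.8660254]
```

{"name": "drive_tool", "arguments": {"dp": [[1,-0.4,-1.7],[1,-0.4,-1.7],[1,-0.4,-1.7],[1,-0.4,-1.7],[0.7,0,-1.2]], "delta_rot": [[0,0,0],[0,0,0],[0,0,0],[0,0,0],[0,0,0]]}}

```text
time: 6.1
ee_pos: [0.5348, 0.0809, 0.1636]
tcp_rot: [0.713, 0.592, -0.026, 0.374]
contact_force: [-0.4, -0.4, 0.7]
gripper_width: 0.0
gripper_force: 0.7
```

{"name": "drive_tool", "arguments": {"dp": [[0.7,0,-1.2],[0.7,0,-1.2],[0.5,0,-0.9],[0.5,0,-0.9]], "delta_rot": [[0,0,0],[0,0,0],[0,0,0],[0,0,0]]}}

```text
time: 6.5
ee_pos: [0.5359, 0.0808, 0.1622]
tcp_rot: [0.715, 0.59, -0.028, 0.375]
contact_force: [-26.3, 6.4, 24.2]
gripper_width: 0.0001
gripper_force: 17.4
```

```bash
python3 - <<'E'
from h import *
s=readout.state(); print(s['ee_pos'],s['contact_force'])
print('tcp in board',Rb.inv().apply(s['ee_pos']-Ob)*1000)
p,d=grab('scene','s1'); cv2.imwrite('pics/z3.png',cv2.resize(p[140:300,190:350],None,fx=3.7,fy=3.7,interpolation=2))
E
```

```text
[0.5358955  0.08075838 0.16223567] [-26.26143667   6.41663605  24.22297766]
tcp in board [ 1.37606354 -4.21365152 85.4386323 ]
```

View pics/z3.png

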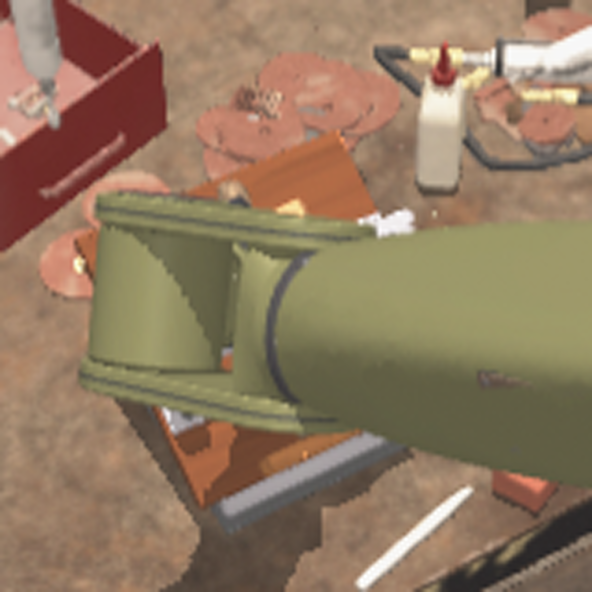

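```bash
cat >> h.py <<'E'
def ray(n,u,v,z):
    c=calibration(n); K=np.array([[c['fx'],0,c['cx']],[0,c['fy'],c['cy']],[0,0,1.]])
    x=cv2.undistortPoints(np.array([[[u,v]]],float),K,np.array([c['k1'],0,0,0,0.]))[0,0]
    R=np.array(c['R']); o=-R.T@c['t']; w=R.T@[x[0],x[1],1]; return o+w*(z-o[2])/w[2]
E
python3 - <<'E'
from h import *
nose=ray('top',345.7,224.3,.005); ent=ray('top',370,232.1,.005); tab=ray('top',377.9,234.3,.008)
print(nose,ent,tab,np.linalg.norm(nose-tab))
u=nose-tab; a=np.arctan2(u[1],u[0]); print('leg angle deg',np.degrees(a), np.degrees(np.arctan2(*(nose-ent)[1::-1])))
# tab pixel mask centroid, both cams
for n,f in(('top','t0'),('scene','s0')):
    p,d=load(f); g=p.max(2); x,y=np.round(proj(n,[.516,-.23,.01])[0]).astype(int)
    m=np.zeros_like(g); m[y-14:y+14,x-16:x+16]=(g[y-14:y+14,x-16:x+16]<62)
    k,l,st,ce=cv2.connectedComponentsWithStats(m); i=1+st[1:,4].argmax()
    q=np.argwhere(l==i)[:,::-1]; W3=np.array([ray(n,*c,.008) for c in q]); print(n,st[i],ray(n,*ce[i],.008),cv2.minAreaRect((W3[:,:2]*1000).astype(np.float32)))
s=readout.state()
# tool for grasp: y_t = -clip y, z down ; clip x=(cos a,sin a)
def grot(a): 
    cx=np.array([np.cos(a),np.sin(a),0]); cy=np.array([-np.sin(a),np.cos(a),0]); return Ro.from_matrix(np.c_[np.cross(-cy,[0,0,-1.]),-cy,[0,0,-1.]])
p1=s['ee_pos']+Rb.apply([0,.04,.11]); f=go(p1,Ro.from_quat(s['tcp_rot']))
f=go([.515,-.23,.16],grot(a),None,f)
E
```

```text
[ 0.54232226 -0.15338751  0.005     ] [ 0.52237806 -0.21289408  0.005     ] [ 0.51665851 -0.23147771  0.008     ] 0.08225392137963083
leg angle deg 71.80728298471105 71.47092287389911
top [372 230  12   9  77] [ 0.5164844  -0.23005801  0.008     ] ((516.3971557617188, -229.6738739013672), (29.50641441345215, 17.408655166625977), 75.29438781738281)
scene [361 211   9   4  18] [ 0.50849842 -0.22881944  0.008     ] ((508.3851623535156, -227.89288330078125), (25.105789184570312, 9.295613288879395), 81.24124908447266)
d [-54.3  40.   95.7] r [0. 0. 0.] n 3 row [-18.1  13.3  31.9] [0. 0. 0.]
d [  33.4 -350.8  -98. ] r [ 0.657  0.403 -0.121] n 9 row [  3.7 -39.  -10.9] [ 0.073   0.0448 -0.0134]
```

{"name": "drive_tool", "arguments": {"dp": [[-18,13,32],[-18,13,32],[-18,13,32],[3.7,-39,0],[3.7,-39,0],[3.7,-39,0],[3.7,-39,0],[3.7,-39,0],[3.7,-39,-10],[3.7,-39,-20],[3.7,-39,-34],[3.7,-39,-34]], "delta_rot": [[0,0,0],[0,0,0],[0,0,0],[0.073,0.0448,-0.0134],[0.073,0.0448,-0.0134],[0.073,0.0448,-0.0134],[0.073,0.0448,-0.0134],[0.073,0.0448,-0.0134],[0.073,0.0448,-0.0134],[0.073,0.0448,-0.0134],[0.073,0.0448,-0.0134],[0.073,0.0448,-0.0134]]}}

```text
time: 7.75
ee_pos: [0.5169, -0.2305, 0.1601]
tcp_rot: [0.81, 0.587, 0.004, -0.0]
contact_force: [1.2, 0.7, 1.0]
gripper_width: -0.0001
gripper_force: 0.0
```

```bash
cat >> h.py <<'E'
def grot(a): 
    cy=np.array([-np.sin(a),np.cos(a),0]); return Ro.from_matrix(np.c_[np.cross(-cy,[0,0,-1.]),-cy,[0,0,-1.]])
E
python3 - <<'E'
from h import *
p,d=grab('top','t1'); C=cloud('top',d)
s=readout.state(); print(s['time'],s['ee_pos'],s['qpos'].round(2))
t=np.deg2rad(71.8)
go(np.array([.5165,-.2305,.003])-[.001*np.cos(t),.001*np.sin(t),0],grot(t))
b=(d>0)&(C[...,0]>.42)&(C[...,0]<.70)&(C[...,1]>-.06)&(C[...,1]<.24)
q=Rb.inv().apply(C[b]-Ob)*1000
q=q[(abs(q[:,0])<17)]
for y in range(-110,110,10):
    k=q[(q[:,1]>=y)&(q[:,1]<y+10)]
    if len(k): print(y+5,np.percentile(k[:,2],[5,50,95]).round(0),end='; ')
cv2.imwrite('pics/z4.png',cv2.resize(p[150:270,170:400],None,fx=3.4,fy=3.4,interpolation=2))
E
```

```text
7.8 [ 0.51422637 -0.2352212   0.14962606] [-0.53  0.01  1.91  0.01  1.23 -0.21]
d [   2.     3.8 -146.6] r [-0.011 -0.008  0.003] n 4 row [  0.5   0.9 -36.7] [-0.0027 -0.002   0.0008]
-105 [ 5. 49. 78.]; -95 [10. 67. 82.]; -85 [ 6. 55. 81.]; -75 [-1. 52. 55.]; -65 [-0. 53. 55.]; -55 [-0. 55. 69.]; -45 [-1. 73. 84.]; -35 [-1. 81. 85.]; -25 [ 2. 83. 85.]; -15 [42. 83. 85.]; -5 [51. 82. 85.]; 5 [51. 82. 85.]; 15 [45. 82. 85.]; 25 [37. 82. 85.]; 35 [-2. 81. 84.]; 45 [-2. 72. 83.]; 55 [-2.  2. 70.]; 65 [-2. 51. 54.]; 75 [-1. 51. 54.]; 85 [ 4. 53. 58.]; 95 [55. 57. 59.]; 105 [49. 53. 56.];
```

View pics/z4.png

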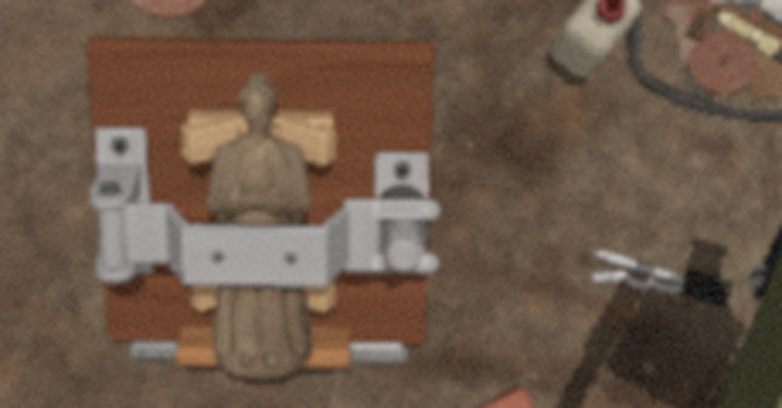

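{"name": "drive_tool", "arguments": {"dp": [[0,0,-35],[0,0,-35],[0,0,-35],[0,0,-30],[0,0,-15],[0,0,-8],[0,0,0]], "delta_rot": [[0,0,0],[0,0,0],[0,0,0],[0,0,0],[0,0,0],[0,0,0],[0,0,0]], "fingers": 0.1}}

```text
time: 8.5
ee_pos: [0.5161, -0.2281, 0.0014]
tcp_rot: [0.809, 0.588, 0.003, -0.001]
contact_force: [-0.0, 0.1, 0.4]
gripper_width: 0.0469
gripper_force: 0.0
```

```bash
python3 - <<'E'
from h import *
s=readout.state(); print(s['time'],s['ee_pos'],s['gripper_width'],s['contact_force'])
t=np.deg2rad(71.8)
go(np.array([.5165,-.2305,.002])-[.001*np.cos(t),.001*np.sin(t),0],grot(t))
E
```

```text
8.5 [ 0.51607991 -0.22808427  0.00139876] 0.046885879679496055 [-0.01722556  0.05355607  0.43415384]
d [ 0.1 -3.4  0.6] r [-0.005  0.003 -0.003] n 1 row [ 0.1 -3.4  0.6] [-0.0047  0.0033 -0.0033]
```

{"name": "drive_tool", "arguments": {"dp": [[0,0,0],[0,0,0],[0,0,0],[0,0,0],[0,0,0],[0,0,0],[0,0,0]], "delta_rot": [[0,0,0],[0,0,0],[0,0,0],[0,0,0],[0,0,0],[0,0,0],[0,0,0]], "fingers": -1, "newtons": 70}}

```text
time: 9.2
ee_pos: [0.5176, -0.2291, 0.0039]
tcp_rot: [0.809, 0.588, 0.004, 0.001]
contact_force: [-1.1, 0.8, 7.0]
gripper_width: 0.0173
gripper_force: 69.1
```

{"name": "drive_tool", "arguments": {"dp": [[0,0,20],[0,0,40],[0,0,40],[0,0,40],[0,0,40],[0,0,0]], "delta_rot": [[0,0,0],[0,0,0],[0,0,0],[0,0,0],[0,0,0],[0,0,0]]}}

```text
time: 9.8
ee_pos: [0.5196, -0.2303, 0.19]
tcp_rot: [0.809, 0.588, 0.006, 0.006]
contact_force: [0.0, 0.1, -0.3]
gripper_width: 0.0174
gripper_force: 68.6
```

```bash
python3 - <<'E'
from h import *
ss=[readout.state() for _ in range(1)]; s=ss[0]; print(s['time'],s['ee_pos'],s['gripper_width'],s['contact_force'])
# home pose: clip x = -y_b ... stud x points to hinge +y_b ; clip z = z_b ; clip y = z x x = -x_b
H=W([0,-.093,.065]); print('hole',H)
r=orient([1,0,0],[0,0,-1])
def tcp(back): # grasp TCP is 1mm behind tab centre, 3mm below leg axis (toward -z_b)
    return H+Rb.apply([0,-.048-.001-back,-.003])
f=go(tcp(.085)+Rb.apply([0,0,.0]),r)
print(f[0],'axis',Rb.apply([0,1,0]))
E
```

```text
9.8 [ 0.51964198 -0.23027444  0.18999914] 0.01738624732334919 [ 0.02092238  0.10599927 -0.26425072]
hole [ 0.54330878 -0.00797949  0.14291522]
d [ 22.7  88.3 -51.1] r [-0.077 -0.503  0.287] n 6 row [ 3.8 14.7 -8.5] [-0.0128 -0.0839  0.0478]
[ 0.54237196 -0.14194995  0.13891025] axis [0.0181852  0.99977951 0.01049923]
```

{"name": "drive_tool", "arguments": {"dp": [[3.8,14,-7],[3.8,14,-7],[3.8,14,-7],[3.8,14,-7],[3.8,14,-7],[3.8,14,-7],[0,0,0],[0,0,0],[0,0,0]], "delta_rot": [[-0.0128,-0.0839,0.0478],[-0.0128,-0.0839,0.0478],[-0.0128,-0.0839,0.0478],[-0.0128,-0.0839,0.0478],[-0.0128,-0.0839,0.0478],[-0.0128,-0.0839,0.0478],[0,0,0],[0,0,0],[0,0,0]]}}

```text
time: 10.7
ee_pos: [0.5398, -0.1452, 0.1411]
tcp_rot: [0.691, 0.677, 0.181, 0.176]
contact_force: [-0.4, -0.4, -0.7]
gripper_width: 0.0172
gripper_force: 68.7
```

```bash
python3 - <<'E'
from h import *
s=readout.state(); print(s['time'],s['ee_pos'],s['qpos'].round(2))
b=Rb.inv().apply(s['ee_pos']-Ob)*1000; print('tcp b',b, 'roterr',(orient([1,0,0],[0,0,-1])*Ro.from_quat(s['tcp_rot']).inv()).as_rotvec())
p,d=grab('scene','s2'); q,e=grab('top','t2')
H=W([0,-.093,.065])
def crop(n,im,k,w):
    u,v=proj(n,W([0,-.15,.065]))[0].astype(int); x0,y0=max(0,u-w),v-w*3//4
    c=cv2.resize(im[y0:y0+w*3//2,x0:x0+2*w],(400,300),interpolation=2); f=400/(2*w)
    for X,cl in((H,(0,0,255)),(W([0,-.093,.0795]),(0,255,0)),(W([0,-.13,.065]),(255,0,0))):
        z=proj(n,X)[0]; cv2.drawMarker(c,(int((z[0]-x0+.5)*f),int((z[1]-y0+.5)*f)),cl,cv2.MARKER_CROSS,9,1)
    print(n,x0,y0,f); return c
cv2.imwrite('pics/z5.png',np.hstack([crop('scene',p,1,40),crop('top',q,1,40)]))
E
```

```text
10.7 [ 0.53982315 -0.14518328  0.14110137] [-0.47 -0.27  2.24  0.34  0.74 -0.65]
tcp b [  -1.04362857 -230.25596489   65.17197099] roterr [-0.00164549 -0.01291349 -0.00064769]
scene 275 167 5.0
top 275 191 5.0
```

View pics/z5.png

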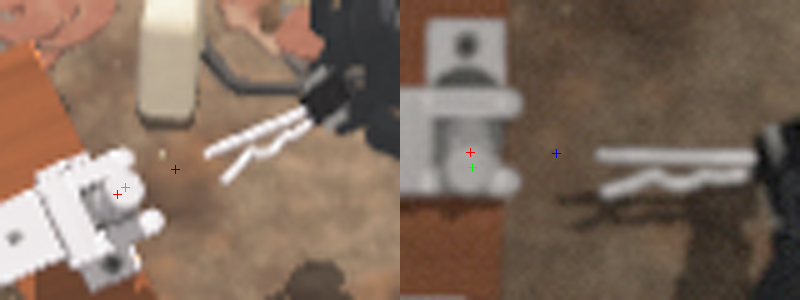

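```bash
python3 - <<'E'
from h import *
from scipy.optimize import least_squares
for n,f in(('top','t1'),('top','t2'),('scene','s2')):
    p,d=load(f); C=cloud(n,d); q=Rb.inv().apply(C[d>0]-Ob)*1000
    k=q[(abs(q[:,0])<25)&(abs(q[:,1]+93)<25)&(q[:,2]>74)&(q[:,2]<90)]
    fk=q[(abs(q[:,0])<18)&(q[:,1]>-78)&(q[:,1]<-62)]
    print(f,len(k),'end med',np.median(k,0).round(1),k.min(0).round(1),k.max(0).round(1),'strap z',np.median(fk[:,2]).round(1))
def tri(ps,pt):
    g=lambda X:np.r_[proj('scene',X)[0]-ps,proj('top',X)[0]-pt]
    o=least_squares(g,W([0,-.13,.065])); return Rb.inv().apply(o.x-Ob)*1000,o.fun.round(2)
print('nose',tri((275+207/5-.5,167+154/5-.5),(275+197/5-.5,191+155/5-.5)))
out=[]
for n,f in(('scene','s2'),('top','t2')):
    p,d=load(f); u,v=proj(n,W([0,-.108,.065]))[0].astype(int); x0,y0=u-20,v-20; F=10
    c=cv2.resize(p[y0:y0+40,x0:x0+40],None,fx=F,fy=F,interpolation=2)
    t=np.linspace(0,6.283,40)
    for z,cl in((.0795,(0,255,0)),(.0525,(255,0,0))):
        z=proj(n,W(np.c_[.011*np.cos(t),-.093+.011*np.sin(t),0*t+z])); cv2.polylines(c,[((z-[x0,y0]+.5)*F).astype(int)],True,cl,1)
    z=proj(n,W(np.array([[0,-.18,.065],[0,-.093,.065]]))); cv2.polylines(c,[((z-[x0,y0]+.5)*F).astype(int)],False,(0,0,255),1)
    print(n,x0,y0); out.append(c)
cv2.imwrite('pics/z6.png',np.hstack(out))
E
```

```text
t1 81 end med [  0.7 -92.9  80.2] [  -9.9 -101.8   74.1] [ 10.3 -82.5  83.3] strap z 52.5
t2 81 end med [  0.7 -91.2  80.2] [  -9.2 -101.9   74.1] [ 10.1 -82.5  87. ] strap z 52.8
s2 50 end med [ -0.9 -92.3  79.9] [ -11.2 -103.4   74. ] [  8.6 -81.7  86.6] strap z 53.4
nose (array([   0.77559734, -147.82707801,   68.86135238]), array([-0.57,  0.  ,  0.38,  0.24]))
scene 282 183
top 275 201
```

View pics/z6.png

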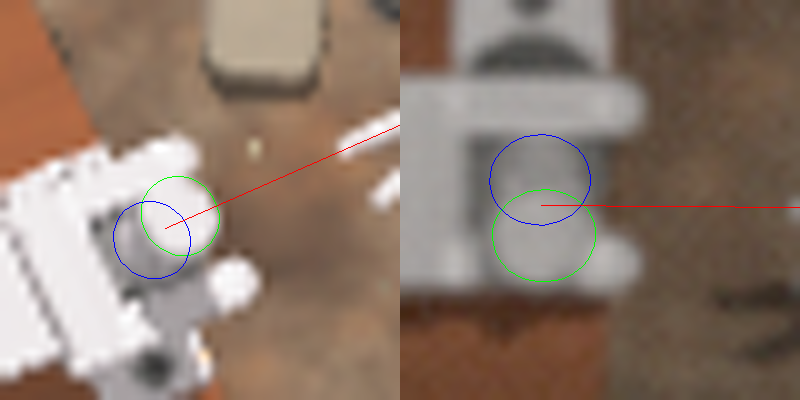

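{"name": "drive_tool", "arguments": {"dp": [[1.3,0,-3.5],[0.2,10,0.1],[0.2,10,0.1],[0.2,10,0.1],[0.2,8,0.1],[0.2,5,0],[0,3,0],[0,0,0],[0,0,0]], "delta_rot": [[0,0,0],[0,0,0],[0,0,0],[0,0,0],[0,0,0],[0,0,0],[0,0,0],[0,0,0],[0,0,0]]}}

```text
time: 11.7
ee_pos: [0.5412, -0.0984, 0.1367]
tcp_rot: [0.691, 0.677, 0.181, 0.175]
contact_force: [0.1, 0.1, -0.9]
gripper_width: 0.0173
gripper_force: 68.7
```

```bash
python3 - <<'E'
from h import *
s=readout.state(); print(s['time'],s['ee_pos'],s['contact_force'],'tcp b',Rb.inv().apply(s['ee_pos']-Ob)*1000)
out=[]
for n in('scene','top'):
    p,d=grab(n,'i_'+n); u,v=proj(n,W([0,-.115,.065]))[0].astype(int); x0,y0=u-20,v-20; F=10
    c=cv2.resize(p[y0:y0+40,x0:x0+40],None,fx=F,fy=F,interpolation=2)
    z=proj(n,W(np.array([[0,-.18,.065],[0,-.104,.065]]))); cv2.polylines(c,[((z-[x0,y0]+.5)*F).astype(int)],False,(0,0,255),1)
    out.append(c)
cv2.imwrite('pics/z7.png',np.hstack(out))
E
```

```text
11.7 [ 0.54122495 -0.09836215  0.13667144] [ 0.13920305  0.05317343 -0.8680765 ] tcp b [  -3.02755692 -183.46617849   60.63463935]
```

View pics/z7.png

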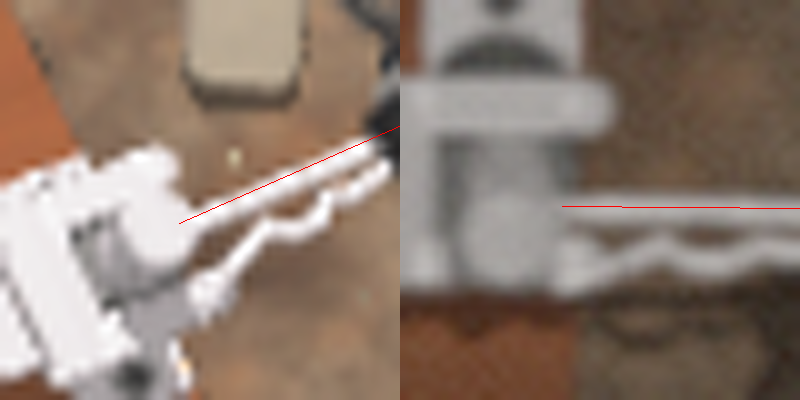

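{"name": "drive_tool", "arguments": {"dp": [[0.8,0,1.5],[0,0,0],[0.1,4,0],[0.1,4,0],[0.1,4,0.1],[0.1,4,0],[0,0,0]], "delta_rot": [[0,0,0],[0,0,0],[0,0,0],[0,0,0],[0,0,0],[0,0,0],[0,0,0]]}}

```text
time: 12.5
ee_pos: [0.5424, -0.0814, 0.1383]
tcp_rot: [0.691, 0.678, 0.182, 0.175]
contact_force: [-2.0, 1.3, 2.4]
gripper_width: 0.0175
gripper_force: 69.0
```

```bash
python3 - <<'E'
from h import *
s=readout.state(); print(s['time'],s['ee_pos'],s['contact_force'],s['wrist_torque'],'tcp b',Rb.inv().apply(s['ee_pos']-Ob)*1000)
E
```

```text
12.5 [ 0.54237719 -0.08135615  0.13834501] [-2.01035123  1.32822341  2.41789156] [0.35354725 0.31531179 0.22799198] tcp b [  -1.55040505 -166.42540193   61.50787155]
```

{"name": "drive_tool", "arguments": {"dp": [[-0.2,3,0.5],[0.1,3,0],[0,3,0],[0.1,3,0.1],[0,0,0]], "delta_rot": [[0,0,0],[0,0,0],[0,0,0],[0,0,0],[0,0,0]]}}

```text
time: 13.0
ee_pos: [0.5417, -0.0705, 0.1382]
tcp_rot: [0.691, 0.678, 0.18, 0.175]
contact_force: [-4.4, -4.0, 1.9]
gripper_width: 0.017
gripper_force: 69.1
```

{"name": "drive_tool", "arguments": {"dp": [[0,2,0],[0.1,2,0],[0,2,0],[0,2,0.1],[0,0,0]], "delta_rot": [[0,0,0],[0,0,0],[0,0,0],[0,0,0],[0,0,0]]}}

```text
time: 13.5
ee_pos: [0.5416, -0.062, 0.1381]
tcp_rot: [0.691, 0.678, 0.18, 0.174]
contact_force: [-5.1, -0.7, 2.7]
gripper_width: 0.0174
gripper_force: 69.3
```

{"name": "drive_tool", "arguments": {"dp": [[0,2,0],[0,2,0],[0,2,0],[0,0,0],[0,0,0]], "delta_rot": [[0,0,0],[0,0,0],[0,0,0],[0,0,0],[0,0,0]]}}

```text
time: 14.0
ee_pos: [0.5417, -0.0556, 0.1384]
tcp_rot: [0.691, 0.678, 0.181, 0.174]
contact_force: [-5.9, 1.5, 2.8]
gripper_width: 0.0175
gripper_force: 69.4
```

```bash
python3 - <<'E'
from h import *
s=readout.state(); print(s['time'],s['ee_pos'],s['contact_force'],s['wrist_torque'],'tcp b',Rb.inv().apply(s['ee_pos']-Ob)*1000)
for n in('scene','top'): grab(n,'j_'+n)
for n in('scene','top'):
    p,_=load('j_'+n); print(n,[proj(n,W([0,y,.065]))[0].round(1).tolist() for y in(-.104,-.082,-.057)])
E
```

```text
14.0 [ 0.54174548 -0.05563409  0.1383574 ] [-5.91015013  1.49731137  2.84642543] [0.2511395  0.69828682 0.27865345] tcp b [  -2.63129269 -140.72037339   61.83446239]
scene [[301.5, 203.9], [294.5, 206.9], [286.6, 210.4]]
top [[293.8, 221.1], [283.6, 221.0], [272.0, 220.9]]
```

{"name": "drive_tool", "arguments": {"dp": [[0,1.3,0],[0,0,0],[0,0,0]], "delta_rot": [[0,0,0],[0,0,0],[0,0,0]]}}

```text
time: 14.4
ee_pos: [0.5419, -0.0547, 0.1385]
tcp_rot: [0.691, 0.678, 0.181, 0.175]
contact_force: [-5.9, -1.2, 3.5]
gripper_width: 0.0173
gripper_force: 69.4
```

{"name": "drive_tool", "arguments": {"dp": [[0,0,0],[0,0,0],[0,0,0],[0,0,0]], "delta_rot": [[0,0,0],[0,0,0],[0,0,0],[0,0,0]], "fingers": 0.0}}

```text
time: 14.8
ee_pos: [0.5425, -0.0549, 0.1388]
tcp_rot: [0.691, 0.677, 0.181, 0.175]
contact_force: [0.3, -0.3, -0.1]
gripper_width: 0.0428
gripper_force: 0.0
```

{"name": "drive_tool", "arguments": {"dp": [[-3,0,5],[-5,0,9],[-10,-5,17],[-15,-15,26],[-15,-30,26],[0,-40,20],[0,-40,20],[0,-40,0],[0,0,0],[0,0,0]], "delta_rot": [[0,0,0],[0,0,0],[0,0,0],[0,0,0],[0,0,0],[0,0,0],[0,0,0],[0,0,0],[0,0,0],[0,0,0]]}}

```text
time: 15.8
ee_pos: [0.494, -0.2257, 0.2625]
tcp_rot: [0.692, 0.677, 0.181, 0.176]
contact_force: [0.2, 0.5, 0.1]
gripper_width: 0.0427
gripper_force: 0.0
```

```bash
python3 - <<'E'
from h import *
s=readout.state(); print(s['time'],s['ee_pos'],s['contact_force'])
out=[]
for n in('scene','top'):
    p,d=grab(n,'k_'+n); u,v=proj(n,W([0,-.105,.065]))[0].astype(int); x0,y0=u-22,v-22; F=9
    c=cv2.resize(p[y0:y0+44,x0:x0+44],None,fx=F,fy=F,interpolation=2)
    for y in (-.057,-.124,-.141,-.158):
        z=proj(n,W([0,y,.065]))[0]; cv2.circle(c,tuple(((z-[x0,y0]+.5)*F).astype(int)),3,(0,0,255),-1)
    out.append(c)
cv2.imwrite('pics/z8.png',np.hstack(out))
E
```

```text
15.8 [ 0.49401797 -0.22574841  0.26245692] [0.16018649 0.52004611 0.12809845]
```

View pics/z8.png

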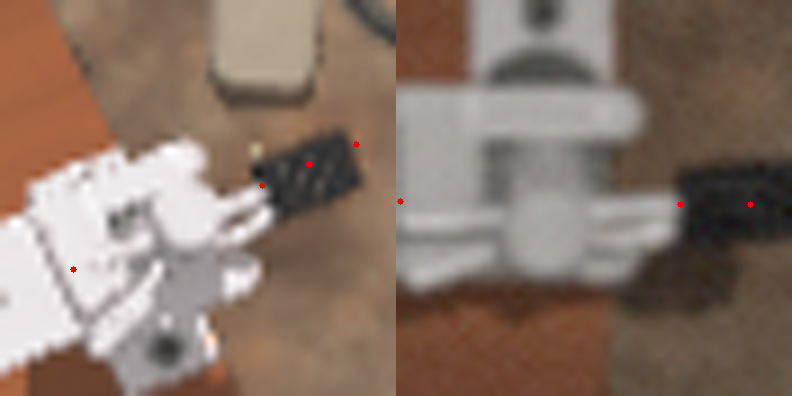

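The last picture shows the tab where the "home" marks predict, within about 1 mm. The leg is through the hole, the bow sits round the stud and the strap is shut.

```bash
python3 -c "
from cell import workorder; print(workorder.close_job())"
```

```text
the job is handed in; nothing more can be done
None
```

The job is handed in at about 16 s of the 67 s: the strap is shut on its seat round the stud, the clip is through the cross hole with its bow over the stud (within about 1 mm of home in the last picture), and the gripper has let go and is clear.

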